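# Open the scented-candle tester one-handed

### The arm

A 6-joint arm with a two-finger parallel gripper is mounted at the origin on a cart in front of the work surface, level with it; the furniture and walls round the work are solid. World frame = base frame: x ahead of the robot, y to its left, z up, the work surface at z = 0. Lengths are in m, angles in rad, forces in N, time in s.
With the tool pointing down it reaches from about 0.25 to 0.85 m from the base axis. Payload 12.5 kg.
Tool frame: the origin (TCP) lies on the centre line of the jaws, within the pads' length; the fingertips stand 22 mm ahead of it and the grasp point (between the pads) lies 3 mm ahead of it (finger_overhang is the distance from the TCP to the fingertips, in m); z points along the fingers, y is the direction in which the jaws open and shut (so a half turn about z gives the same grasp; the last joint's range is limited). The gripper opens to 93 mm and grips with 3 to 60 N. Pads are 15 mm wide; open, the fingers measure 128 mm over their backs; the gripper's body (75 mm by 188 mm) begins 65 mm behind the grasp point.
Start: joints at [-0.085, 0.351, 1.652, -0, 1.139, -0.085], TCP at [0.55, 0, 0.241] pointing down, gripper open.
Joint ranges: [-2.75, 2.75], [-0.79, 2.1], [0.01, 2.65], [-1.57, 4.71], [0.07, 3.14], [-2.87, 2.87]. Speed limits (rad/s): [2.22, 2.22, 2.79, 3.14, 3.14, 3.14].

### API

Orientations are given as a 3x3 rotation matrix whose columns are the frame's x, y, z axes.
In Python, from rig import observe, capture, job_done, finger_overhang gives the robot as it stands.
- The arm moves only by the tool carry_out, never from a script. Its argument "moves" is a list of rows, each an object with "linear": the shift along the tool's x, y, z in cm, a list of three; "twist": the turn about the tool's z in rad; "fingers": the opening, from -1 (shut) to 1 (fully open). In form: [{"linear": [x, y, z], "twist": twist, "fingers": fingers}, ...]. A call has 1 to 5 rows; each row shifts and turns the commanded pose from where the row before left it, along the tool's axes as they then stand; what a row does not reach is not made up. A row lasts 1/10 s, in which the tool goes at most 50 mm and 8.59 degrees, less where a joint would pass 70% of its speed; a pose out of reach is approached as far as the arm can. A call with a gripper value outside its range is refused whole. The fingers move at their own pace and stop on an object; "squeeze" is the grip in N (left out, the last holds). Time passes only in rows, so rows that do not move let the fingers close. It gives the time, the measured TCP pose, the force and the opening at its end, in the units of the state.
- observe(): the state, without advancing time (a new reading comes with each control period).
- capture(name): name is "scene" or "side" or "wrist"; returns a dict with "color" (400x640x3 uint8, red, green, blue), "depth" (400x640 float32, m along the optical axis (not along the pixel's ray), 0 where there is no reading), "intrinsics" (3x3 intrinsics, pixels), "k1" (the pictures are not rectified: a ray, as slopes to the right and down, at radius r is drawn at 1 + k1 r^2 times it, then the intrinsics apply), "cam_to_world" (4x4, takes a point from camera to world coordinates); the wrist camera has in their place "hand_eye" (4x4, takes a point from camera to tool coordinates, whose origin is the TCP and whose axes are the flange's). Camera axes: x right, y up, looking along -z (the intrinsics and any distortion apply to the point x, -y, -z); pixel columns grow to the right and rows downward; lengths in m; the calibration is good to about 2 mm. A picture is of the moment at which its call begins: read the wrist's pose just before it.
- job_done(): hands the job in, once; it reports no verdict.
The state is a dict: "time": time; "joint_pos": joint angles; "qvel": joint speeds; "joint_torque": joint torques, N m; "ee_pos": TCP position; "eef_rot": TCP orientation; "ft_force": force on the tool from outside, world axes, zero at the start; "moment": the same for the moment, N m; "width": finger opening in m.
Only numpy, scipy, OpenCV 4.12 (cv2) and the standard library are available. Lean on these libraries where they do the work, as an engineer would, in place of code of your own. Each camera call takes 0.05 s, during which the arm holds its last target.

### The job

Open the amber scented-candle jar for a customer: leave its walnut cap on, stand the jar fully down in the square well of the oak tester stand so that it cannot turn, then unscrew the tight cap counter-clockwise until the thread lets go and lift it straight off, the jar staying down in the well. Finish still holding the cap in the gripper, level and still, straight above the jar's mouth with its lower edge about 3 cm clear, ready to go back on; do not set it down. Leave the green jar, the tin and the red-lidded pot where they stand.

Things in the scene. Friction and masses are not known exactly. Their poses are not given: they have to be found in the camera images.
- candle_jar: amber glass candle jar filled with wax, with a plain paper label on its -x face; square body 62 x 62 mm and 60 mm high, then a round neck of 48 mm diameter whose rim is 84 mm above the base. Loose, 0.25 to 0.5 kg. Origin: centre of its underside; z up, x and y square to its side faces.
- screw_cap: dark walnut screw cap of the amber jar, 62 mm diameter, 28 mm high, 80 g; its upper 12 mm are solid (62.4 mm across, the best place to grip), the skirt below is hollow. Origin: centre of its lower edge; z up along the screw axis. Screwed on, its lower edge is 71 mm and its top 99 mm above the jar's base, and the closed jar can be carried by it.
- jar_rim (a point): centre of the jar's rim, on the screw axis, 84 mm above its base. The thread: a sprung seal (10 N) makes the cap tight, so an unbraced jar turns along. Counter-clockwise from above, 0.2 to 0.3 N m, no lifting needed (it may rise 3 mm). It lifts off freely from 1.7 rad of turn relative to the jar up to a stop at 2.65 rad: turn 2.2 rad in all, in two or more grasps; else the jar lifts along.
- tester_stand: oak tester stand, a block 110 (x) x 170 (y) x 26 mm high fixed to the counter; a small blank card stands on its top 30 mm to +x and 56 mm to +y of the centre, 40 mm wide, reaching 62 mm above the counter. Origin: centre of its underside; z up.
- well_floor (a point): centre of the floor of the stand's square well: the well is 67 x 67 mm, its sides parallel to the stand's x and y, 18 mm deep with a 4 mm chamfer round the mouth; its floor is 8 mm above the counter, so the jar's base (2.5 mm free on each side, in any of the four quarter-turn positions) stands at this height. Axes as the stand's.
- green_jar: bystander: green glass candle jar of the same shape with a black cap 62 mm across, 99 mm high. Loose; origin at the centre of its underside.
- pin_tin: bystander: printed round food-style tin, 75 mm diameter, 58 mm high, origin at the centre of its underside.
- balm_pot: bystander: small round white pot with a red lid, 58 mm diameter, 50 mm high, origin at the centre of its underside.
Mind the look-alikes: they are no part of the job. Leave any pink or purple look-alike of the screw_cap alone. Of the things that look like the candle_jar, the larger one is meant.

How it is judged:
On the way, in this order (a step that is already met when the one before it is completed fails the run):
1. the amber jar, its cap still screwed on, stands fully down in the square well of the tester stand (z of candle_jar in the frame of well_floor below 0.003 m and horizontal distance between candle_jar and well_floor below 0.006 m and angle between candle_jar's own z axis and vertical below 0.06 rad and z of screw_cap in the frame of candle_jar below 0.077 m), for 0.2 s.
2. the cap is unscrewed and lifted clear of the neck while the jar stays down in the well (z of screw_cap in the frame of candle_jar above 0.085 m and horizontal distance between screw_cap and candle_jar below 0.02 m and z of candle_jar in the frame of well_floor below 0.004 m and angle between candle_jar's own z axis and vertical below 0.06 rad), for 0.1 s.
At the end, for the whole second after the job is handed in: The amber jar stands upright fully down in the stand's well (within 3 mm of its floor); the gripper still holds the cap, level within about 8 degrees, still, centred over the jar within 15 mm, its lower edge 12 to 55 mm above the jar's rim and touching nothing but the fingers (z of candle_jar in the frame of well_floor below 0.003 m and horizontal distance between candle_jar and well_floor below 0.006 m and angle between candle_jar's own z axis and vertical below 0.06 rad and z of screw_cap in the frame of candle_jar between 0.096 and 0.139 m and horizontal distance between screw_cap and candle_jar below 0.015 m and angle between screw_cap's own z axis and vertical below 0.15 rad and linear speed of screw_cap below 0.02 m/s and contact force between the fingers and screw_cap above 1 N and contact force between candle_jar and screw_cap below 0.2 N); the arm keeps its last pose, push and grip.
It fails at once if the amber jar is tipped over (angle between candle_jar's own z axis and vertical above 0.5 rad).
It fails at once if the green jar is moved (distance of green_jar from where it was at the start of the episode above 0.03 m).
It fails at once if the tin or the pot is moved (distance of any of pin_tin, balm_pot from where it was at the start of the episode above 0.03 m).
It also fails if it takes over 61 s, if anything falls off the work surface, if the arm or the gripper's body presses on something with over 40 N, if the wrist force passes 120 N, or if a joint passes its speed limit or range.

## Working session

There is one attempt and no reset: what is moved stays moved. The work goes in short steps, Python scripts to look and compute and a tool call to move; the robot and the scene stay as the last step left them, time stands still between calls to the robot, and variables do not carry over. Pictures are saved under pics/ and viewed, and the job is handed in when it is done.

Besides the shell and the picture viewer there is one more tool, called in YAML: its name, and indented under it one key for each argument. carry_out: Moves the arm, as the interface text tells. Its arguments: {"type":"object","properties":{"moves":{"type":"array","items":{"type":"object","properties":{"linear":{"type":"array","items":{"type":"number"}},"twist":{"type":"number"},"fingers":{"type":"number"}}}},"squeeze":{"type":"number"}},"required":["moves"]}

```bash
ls; mkdir -p pics
python3 - <<'E'
from rig import observe,capture,finger_overhang
import cv2,numpy as np
s=observe();print(s, finger_overhang)
for n in ["scene","side","wrist"]:
    c=capture(n);cv2.imwrite(f"pics/{n}0.png",c["color"][:,:,::-1]);np.savez(f"{n}0.npz",**c)
    print(n,c["intrinsics"].tolist(),c["k1"],np.round(c.get("cam_to_world",c.get("hand_eye")),3).tolist())
E
```

```text
pics
{'time': 0.0, 'joint_pos': array([-8.46010873e-02,  3.51200959e-01,  1.65241511e+00, -1.29695514e-05,
        1.13911840e+00, -8.45733607e-02]), 'qvel': array([-7.40802867e-05, -1.86226360e-04,  1.42025155e-03,  1.52316503e-04,
       -1.43956366e-03, -9.38020862e-04]), 'joint_torque': array([ 1.41757551e-03, -4.97321892e+01, -2.85254824e+01,  6.99741254e-02,
        2.57699919e-02, -1.73020858e-04]), 'ee_pos': array([5.49680140e-01, 4.90813952e-05, 2.40124154e-01]), 'eef_rot': array([[ 2.23416835e-05,  9.99999351e-01, -1.13872987e-03],
       [ 9.99999996e-01, -2.22451948e-05,  8.47462140e-05],
       [ 8.47208278e-05, -1.13873175e-03, -9.99999348e-01]]), 'ft_force': array([ 0.1489427 , -0.46893667,  0.28130449]), 'moment': array([-0.05885677,  0.03083177,  0.00409828]), 'width': 0.09349937374885192} 0.022
scene [[364.9018008735645, 0.0, 323.21373586924597], [0.0, 364.9018008735645, 202.25687807448043], [0.0, 0.0, 1.0]] -0.03942501222033781 [[-0.75, 0.455, -0.479, 0.258], [-0.661, -0.509, 0.551, 0.575], [0.007, 0.73, 0.683, 0.679], [0.0, 0.0, 0.0, 1.0]]
side [[372.3655028229308, 0.0, 317.5140611374593], [0.0, 372.3655028229308, 196.43147944464454], [0.0, 0.0, 1.0]] -0.02951298295111751 [[-0.065, -0.852, 0.52, 1.083], [0.998, -0.062, 0.023, 0.1], [0.013, 0.52, 0.854, 0.818], [0.0, 0.0, 0.0, 1.0]]
wrist [[316.32366936287775, 0.0, 316.5508373701863], [0.0, 316.32366936287775, 197.63573591158672], [0.0, 0.0, 1.0]] 0.009677316900293671 [[0.0, 0.955, 0.298, 0.082], [1.0, -0.0, -0.001, -0.001], [-0.0, 0.298, -0.955, -0.144], [0.0, 0.0, 0.0, 1.0]]
```

View pics/scene0.png

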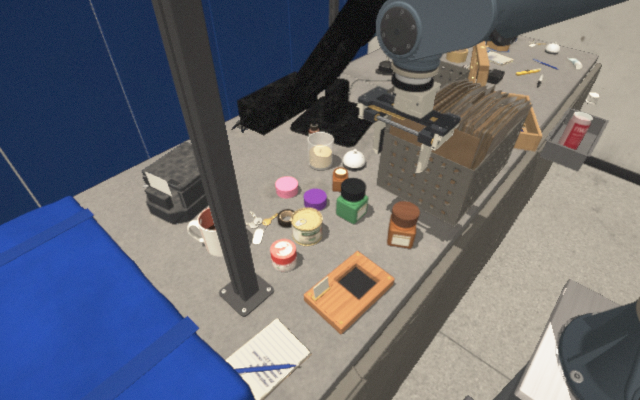

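View pics/side0.png

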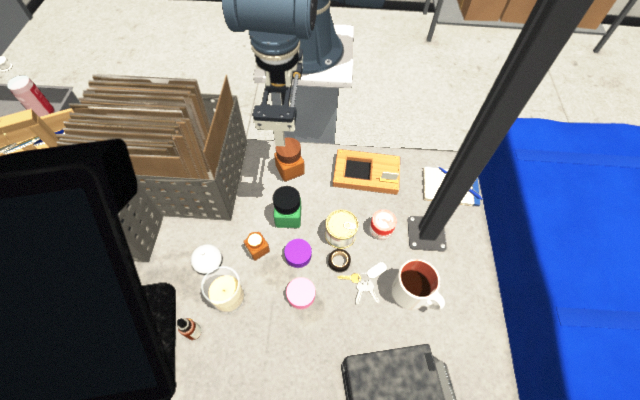

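View pics/wrist0.png

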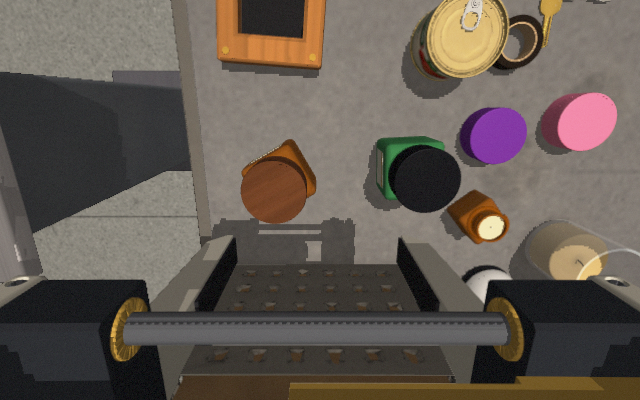

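Candidates for the jar are the large amber jar with the walnut cap (scene 404,222; side 290,157; wrist 275,185) and the small amber jar with a cream top (scene 341,178; side 257,245; wrist 480,218). Cap look-alikes are purple (scene 315,199) and pink (287,187), and the green jar has a black cap (352,195). I choose the large amber jar and will check it in a close crop while measuring.

```bash
cat > h.py <<'E'
import numpy as np,cv2
from rig import observe,capture
def load(f): 
    d=np.load(f);return {k:d[k] for k in d.files}
def slopes(c,uv):
    uv=np.asarray(uv,float).reshape(-1,1,2)
    return cv2.undistortPoints(uv,c["intrinsics"],np.array([float(c["k1"]),0,0,0])).reshape(-1,2)
def T(c,s=None):
    if "cam_to_world" in c: return c["cam_to_world"]
    M=np.eye(4);M[:3,:3]=s["eef_rot"];M[:3,3]=s["ee_pos"];return M@c["hand_eye"]
def rays(c,uv,M):
    p=slopes(c,uv);d=np.c_[p[:,0],-p[:,1],-np.ones(len(p))]@M[:3,:3].T
    return M[:3,3],d
def onplane(c,uv,M,z):
    o,d=rays(c,uv,M);return o+d*((z-o[2])/d[:,2])[:,None]
def cloud(c,M):
    h,w=c["depth"].shape;u,v=np.meshgrid(np.arange(w),np.arange(h))
    o,d=rays(c,np.c_[u.ravel(),v.ravel()],M)
    return (o+d*c["depth"].reshape(-1,1)).reshape(h,w,3)
def project(c,M,P):
    P=np.asarray(P,float).reshape(-1,3);q=(P-M[:3,3])@M[:3,:3];a=q[:,0]/-q[:,2];b=-q[:,1]/-q[:,2]
    f=1+float(c["k1"])*(a*a+b*b);K=c["intrinsics"];return np.c_[K[0,0]*a*f+K[0,2],K[1,1]*b*f+K[1,2]]
E
python3 - <<'E'
from h import *
s=observe()
for n in ["scene","side","wrist"]:
    c=load(f"{n}0.npz");M=T(c,s);P=cloud(c,M);np.save(n+"P.npy",P)
    ok=c["depth"]>0
    # cap: top level points
    col=c["color"].astype(int)
    x0,y0,x1,y1={"scene":(375,190,440,255),"side":(260,125,325,190),"wrist":(225,130,330,230)}[n]
    cv2.imwrite(f"pics/crop_{n}.png",cv2.resize(c["color"][y0:y1,x0:x1,::-1],None,fx=5,fy=5,interpolation=cv2.INTER_CUBIC))
    sub=P[y0:y1,x0:x1].reshape(-1,3);k=ok[y0:y1,x0:x1].ravel()
    m=k&(sub[:,2]>.092)&(sub[:,2]<.106)
    q=sub[m];
    if len(q): 
        (cx,cy),r=cv2.minEnclosingCircle(q[:,:2].astype(np.float32));print(n,len(q),"capz",np.median(q[:,2]),"mec",cx,cy,r,"mean",q.mean(0))
    m=k&(sub[:,2]>.045)&(sub[:,2]<.064);q=sub[m];print(len(q),q.min(0) if len(q) else "",q.max(0) if len(q) else "")
    # stand top
    m=ok&(abs(P[:,:,2]-.026)<.004)&(P[:,:,1]>.05)&(P[:,:,0]>.3)&(P[:,:,0]<.62)&(col[:,:,0]>col[:,:,2]*1.6)&(P[:,:,1]<.4)
    q=P[m]; 
    if len(q):print("stand",len(q),cv2.minAreaRect(q[:,:2].astype(np.float32)),np.median(q[:,2]))
    # crate
    m=ok&(P[:,:,2]>.1)&(P[:,:,2]<.4)&(P[:,:,0]>.3)&(P[:,:,0]<.8)&(P[:,:,1]>-.4)&(P[:,:,1]<-.03)
    if n!="wrist":
        q=P[m];H,xe,ye=np.histogram2d(q[:,0],q[:,1],bins=[np.arange(.3,.8,.03),np.arange(-.4,0,.03)])
        Z=np.zeros_like(H)
        ix=((q[:,0]-.3)/.03).astype(int).clip(0,H.shape[0]-1);iy=((q[:,1]+.4)/.03).astype(int).clip(0,H.shape[1]-1)
        np.maximum.at(Z,(ix,iy),q[:,2]);print(ye.round(2));
        for i in range(len(Z)):print(xe[i].round(2),(Z[i]*1000).astype(int))
E
```

```text
scene 433 capz 0.09780216228490135 mec 0.5063505172729492 -2.023974957410246e-05 0.03228291496634483 mean [0.50620985 0.00310984 0.09757094]
389 [ 0.46818311 -0.13720395  0.0450227 ] [0.55635883 0.03929585 0.06396576]
stand 2418 ((0.5038021802902222, 0.20399346947669983), (0.16987833380699158, 0.10990461707115173), 86.03258514404297) 0.024943537915998404
[-0.4  -0.37 -0.34 -0.31 -0.28 -0.25 -0.22 -0.19 -0.16 -0.13 -0.1  -0.07
 -0.04 -0.01]
0.3 [0 0 0 0 0 0 0 0 0 0 0 0 0]
0.33 [0 0 0 0 0 0 0 0 0 0 0 0 0]
0.36 [0 0 0 0 0 0 0 0 0 0 0 0 0]
0.39 [0 0 0 0 0 0 0 0 0 0 0 0 0]
0.42 [235 234 236 237 233 236 238 181 255 180   0   0   0]
0.45 [234 237 235 234 232 235 232   0 255 180   0   0 345]
0.48 [240 239 240 240 238 240 237   0 255 180   0   0 390]
0.51 [240 241 241 239 240 241 238   0 216 180   0   0 391]
0.54 [237 238 238 238 238 238   0   0 254 178   0   0   0]
0.57 [238 238 239 238 240 240 235   0 234 180   0   0 319]
0.6 [239 240 240 239 239 231   0   0 234 182   0   0 345]
0.63 [229 230 230   0   0   0   0   0 226 180   0   0 345]
0.66 [  0   0   0   0   0   0   0   0 180 178   0   0 
[... 1105 characters left out ...]
 243 237   0 257 167   0   0 345]
0.63 [236   0 184 234 237 234 235   0 256 145   0   0 346]
0.66 [  0   0   0 181 181 181 180 181 182   0   0   0   0]
0.69 [  0   0 133 157   0   0   0   0   0   0   0   0   0]
0.72 [  0   0 138 176   0   0   0   0   0   0   0   0   0]
0.75 [  0   0 158 180   0   0 399 399   0   0   0   0   0]
wrist 3343 capz 0.09914168705638704 mec 0.5078306198120117 -0.0018144778441637754 0.0313846729695797 mean [ 5.08305120e-01 -4.77630718e-04  9.90653447e-02]
664 [ 0.4682247  -0.01968497  0.04500008] [0.54708671 0.03760097 0.06170839]
stand 4488 ((0.5007739067077637, 0.14819782972335815), (0.06262572109699249, 0.10954896360635757), 85.86873626708984) 0.025821868683584326
```

View pics/crop_wrist.png

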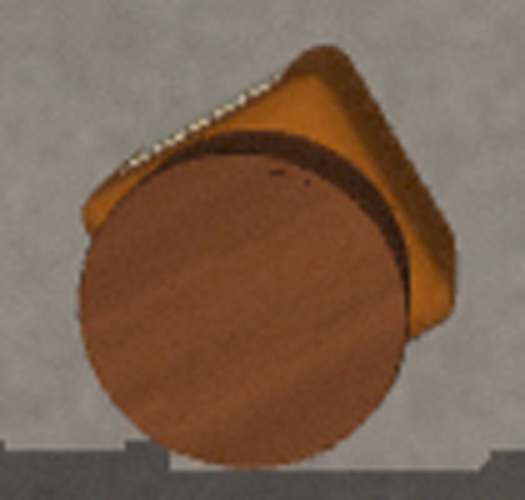

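View pics/crop_scene.png

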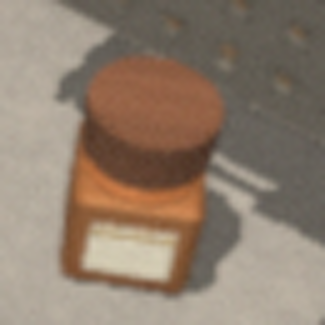

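The crops show the large amber jar with its walnut cap and a label on the face towards the robot, so the choice stands. Next I measure the jar's yaw, the stand's well and the bystanders.

Run:
```python
from h import *
s=observe()
c=load("wrist0.npz");M=T(c,s);P=np.load("wristP.npy")
hsv=cv2.cvtColor(c["color"],cv2.COLOR_RGB2HSV)
# jar body shoulder points z in .05-.064
reg=np.zeros(P.shape[:2],bool);reg[130:230,225:330]=1
m=reg&(abs(P[:,:,2]-.06)<.003)
q=P[m][:,:2];hull=cv2.convexHull(q.astype(np.float32))[:,0]
print("shoulder rect",cv2.minAreaRect(q.astype(np.float32)));
# label edge/body top edge lines in the crop coords
for a,b in [((100,195),(275,80)),((345,60),(455,240))]:
    uv=np.array([a,b])/5+[225,130]; p=onplane(c,uv,M,.06);d=p[1]-p[0];print("edge",p.round(4).tolist(),np.degrees(np.arctan2(d[1],d[0])))
ok=c["depth"]>0
m=ok&(abs(P[:,:,2]-.099)<.004);m[:,:365]=0;m[:,480:]=0;m[240:]=0
print("green",cv2.minEnclosingCircle(P[m][:,:2].astype(np.float32)))
for n in ["scene","side"]:
    c=load(n+"0.npz");M=T(c);P=np.load(n+"P.npy")
    # dark well floor
    col=c["color"].astype(int)
    inb=(abs(P[:,:,0]-.505)<.04)&(abs(P[:,:,1]-.2)<.05)&(c["depth"]>0)
    # rays on stand top: dark mask -> well mouth
    u,v={"scene":(358,282),"side":(358,168)}[n]
    m=(col.sum(2)<200).astype(np.uint8);_,lab=cv2.connectedComponents(m);m=(lab==lab[v,u])
    cs,_=cv2.findContours(m.astype(np.uint8),cv2.RETR_EXTERNAL,cv2.CHAIN_APPROX_NONE)
    k=max(cs,key=len)[:,0];p=onplane(c,k,M,.024)[:,:2].astype(np.float32);print(n,"well",m.sum(),cv2.minAreaRect(p))
    inb=(abs(P[:,:,2]-.026)<.004)&(abs(P[:,:,0]-.505)<.08)&(abs(P[:,:,1]-.2)<.12)&(col[:,:,0]>col[:,:,2]*1.6)
    k=np.argwhere(inb)[:,::-1];p=onplane(c,k,M,.026)[:,:2].astype(np.float32);print(" stand",cv2.minAreaRect(p))
    for nm,(zz,cx,cy) in dict(cap=(.099,.507,0)).items():
        mm=(abs(P[:,:,2]-zz)<.004)&(np.hypot(P[:,:,0]-cx,P[:,:,1]-cy)<.045)
        k=np.argwhere(mm)[:,::-1];p=onplane(c,k,M,zz)[:,:2].astype(np.float32);print(nm,len(p),cv2.minEnclosingCircle(p))
```

```text
shoulder rect ((0.5081177949905396, -0.001725129783153534), (0.05987294390797615, 0.05952071025967598), 29.667329788208008)
edge [[0.4741, 0.0124, 0.06], [0.5114, 0.0364, 0.06]] 32.67065899158258
edge [[0.5258, 0.0404, 0.06], [0.5482, 0.0028, 0.06]] -59.26589276945832
green ((0.6512250900268555, 0.009256049990653992), 0.03131556883454323)
scene well 557 ((0.49997156858444214, 0.1856267750263214), (0.05326355993747711, 0.05724102258682251), 85.64710998535156)
 stand ((0.502489447593689, 0.20589753985404968), (0.16902872920036316, 0.10892046988010406), 85.96189880371094)
cap 406 ((0.5060957670211792, 0.0023571213241666555), 0.03224404901266098)
side well 332 ((0.5088898539543152, 0.1793869584798813), (0.06086481362581253, 0.04914289712905884), 86.41226196289062)
 stand ((0.5077387690544128, 0.20209302008152008), (0.1684485673904419, 0.11270617693662643), 85.83207702636719)
cap 355 ((0.5106854438781738, 0.0014092786004766822), 0.03236086294054985)
```

carry_out:
  moves:
    - {"linear": [4,-1,0],"twist": 0,"fingers": 1}
    - {"linear": [4,-1,0],"twist": 0,"fingers": 1}
    - {"linear": [4,-1,0],"twist": 0,"fingers": 1}
    - {"linear": [3,-1,0],"twist": 0,"fingers": 1}
    - {"linear": [0,0,0],"twist": 0,"fingers": 1}

```text
time: 0.65
ee_pos: [0.5088, 0.1528, 0.2405]
eef_rot: [[-0.003, 1.0, -0.001], [1.0, 0.003, 0.0], [0.0, -0.001, -1.0]]
ft_force: [0.3, -0.8, 0.0]
width: 0.0932
```

Run:
```python
from h import *
s=observe();c=capture("wrist");np.savez("wrist1.npz",**c);cv2.imwrite("pics/wrist1.png",c["color"][:,:,::-1])
print(s["ee_pos"],s["qvel"].round(3),s["joint_pos"])
M=T(c,s);P=cloud(c,M);col=c["color"].astype(int);Z=P[:,:,2]
m=(abs(Z-.026)<.003)&(abs(P[:,:,1]-.2)<.12)&(abs(P[:,:,0]-.5)<.09)&(col[:,:,0]>col[:,:,2]*1.5)
p=onplane(c,np.argwhere(m)[:,::-1],M,.026)[:,:2].astype(np.float32);print("stand",len(p),cv2.minAreaRect(p))
m=(Z<.014)&(Z>.0)&(abs(P[:,:,0]-.505)<.037)&(abs(P[:,:,1]-.19)<.045)
p=P[m];print("floor",len(p),cv2.minAreaRect(p[:,:2].astype(np.float32)),np.median(p[:,2]))
k=np.argwhere(m)[:,::-1];print(k.min(0),k.max(0))
```

```text
[0.50875362 0.15283675 0.24047044] [-0.065  0.007 -0.009 -0.016 -0.003 -0.063] [2.03911076e-01 3.17134590e-01 1.69993772e+00 6.38395948e-04
 1.12512698e+00 2.00329178e-01]
stand 11039 ((0.5045545101165771, 0.20223361253738403), (0.16811436414718628, 0.10886308550834656), 85.82298278808594)
floor 3157 ((0.5026667714118958, 0.17757540941238403), (0.06633614748716354, 0.06726690381765366), 85.7739486694336) 0.008246202605609099
[284 119] [343 177]
```

View pics/wrist1.png

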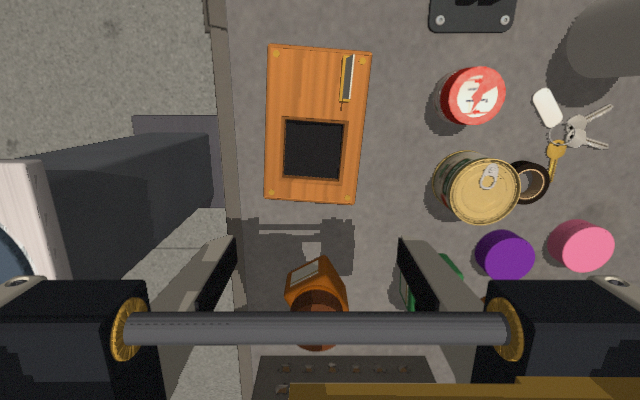

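carry_out:
  moves:
    - {"linear": [-4,0,0],"twist": 0,"fingers": 1}
    - {"linear": [-4,0,0],"twist": 0,"fingers": 1}
    - {"linear": [-3,0,0],"twist": 0,"fingers": 1}
    - {"linear": [0,0,0],"twist": 0,"fingers": 1}
    - {"linear": [0,0,0],"twist": 0,"fingers": 1}

```text
time: 1.2
ee_pos: [0.5101, 0.039, 0.2406]
eef_rot: [[0.002, 1.0, -0.0], [1.0, -0.002, 0.0], [0.0, -0.0, -1.0]]
ft_force: [0.9, 0.1, 0.2]
width: 0.0929
```

```bash
cat > jar.py <<'E'
from h import *
import sys
n=sys.argv[1]
s=observe();c=capture("wrist");np.savez(n+".npz",**c);cv2.imwrite(f"pics/{n}.png",c["color"][:,:,::-1])
print(s["ee_pos"],s["qvel"].round(3),s["joint_pos"])
M=T(c,s);P=cloud(c,M);col=c["color"].astype(int);Z=P[:,:,2]
near=(np.hypot(P[:,:,0]-.507,P[:,:,1])<.07)&(col[:,:,0]>col[:,:,2]*1.3)
m=near&(abs(Z-.099)<.003)
p=onplane(c,np.argwhere(m)[:,::-1],M,.099)[:,:2].astype(np.float32);print("cap",len(p),cv2.minEnclosingCircle(p))
m=near&(abs(Z-.06)<.003)
p=P[m][:,:2].astype(np.float32);print("shoulder",len(p),cv2.minAreaRect(p))
m=(Z<.014)&(Z>.0)&(abs(P[:,:,0]-.505)<.037)&(abs(P[:,:,1]-.19)<.045)
p=P[m]
if len(p):print("floor",len(p),cv2.minAreaRect(p[:,:2].astype(np.float32)))
E
python3 jar.py wrist2
```

```text
[0.51008407 0.03895519 0.24057324] [ 0.032  0.002 -0.001  0.003  0.001  0.008] [-1.48338581e-02  2.81148796e-01  1.74939968e+00  7.48594724e-05
  1.11118585e+00 -1.26039790e-02]
cap 2937 ((0.5079509615898132, -0.0011878221994265914), 0.031429097056388855)
shoulder 427 ((0.5076730251312256, -0.001474577933549881), (0.05976295471191406, 0.058909233659505844), 29.688072204589844)
floor 4350 ((0.5027723908424377, 0.17894333600997925), (0.06718907505273819, 0.06713851541280746), 85.82209777832031)
```

View pics/wrist2.png

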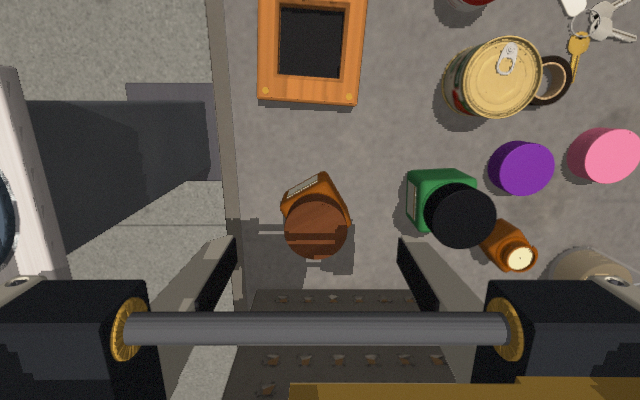

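The wrist view shows the jar cap at pixel (315,227) and the well at (310,42). In world coordinates the jar is at (0.508, -0.001) with yaw 29.7°, and the well at (0.5027, 0.1786) with yaw -4.2°. Next I go over the jar and down.

carry_out:
  moves:
    - {"linear": [-4.1,-0.2,0],"twist": 0,"fingers": 1}
    - {"linear": [0,0,0],"twist": 0,"fingers": 1}
    - {"linear": [0,0,4],"twist": 0,"fingers": 1}
    - {"linear": [0,0,3],"twist": 0,"fingers": 1}
    - {"linear": [0,0,0],"twist": 0,"fingers": 1}

```text
time: 1.75
ee_pos: [0.5062, 0.0, 0.1676]
eef_rot: [[-0.001, 1.0, -0.006], [1.0, 0.001, 0.001], [0.001, -0.006, -1.0]]
ft_force: [-1.0, -0.2, 1.0]
width: 0.0928
```

Run:
```python
from h import *
for n in ["scene","side"]:
    c=capture(n);cv2.imwrite(f"pics/{n}3.png",c["color"][:,:,::-1])
s=observe();print(s["ee_pos"],s["qvel"].round(3))
```

```text
[ 5.08289025e-01 -3.11479502e-04  1.71242812e-01] [-0.006 -0.027 -0.021  0.001  0.001 -0.003]
```

View pics/scene3.png

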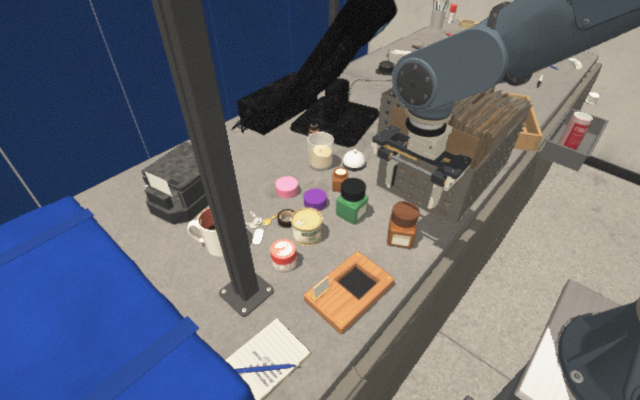

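Run:
```python
from h import *
c=capture("scene");M=T(c);s=observe();print(s["ee_pos"])
print(project(c,M,[s["ee_pos"],s["ee_pos"]-[0,0,.022],[.508,-.001,.099],[.508-.064,0,.15],[.508+.064,0,.15]]))
cv2.imwrite("pics/sc4.png",cv2.resize(c["color"][100:280,350:500,::-1],None,fx=4,fy=4))
c=capture("side");M=T(c);print(project(c,M,[s["ee_pos"],s["ee_pos"]-[0,0,.022],[.508,-.001,.099]]))
cv2.imwrite("pics/si4.png",cv2.resize(c["color"][50:220,220:370,::-1],None,fx=3.5,fy=3.5))
```

```text
[ 5.08757572e-01 -4.65149828e-04  1.71989830e-01]
[[410.90797538 185.03787926]
 [409.20125135 192.68324208]
 [405.87782485 209.3822807 ]
 [435.44519704 206.38221658]
 [385.15711189 180.46158441]]
[[286.21156068 126.83135463]
 [286.75951276 133.20350897]
 [287.76184889 146.72370924]]
```

View pics/sc4.png

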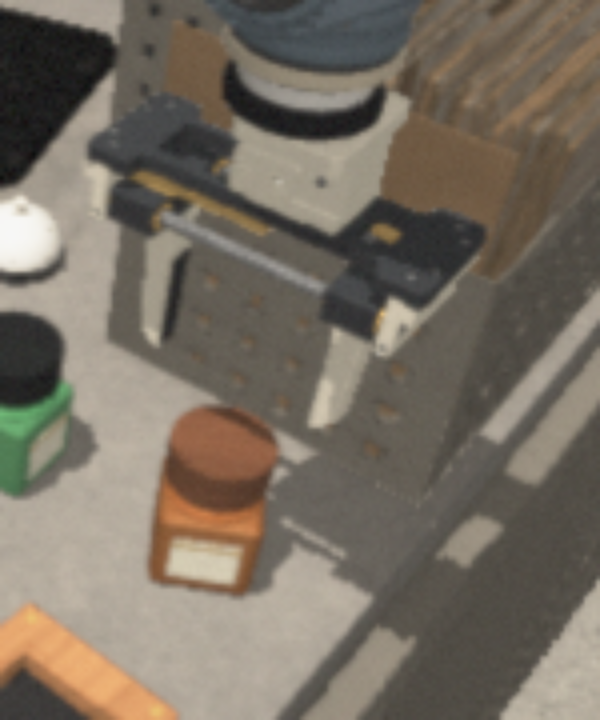

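View pics/si4.png

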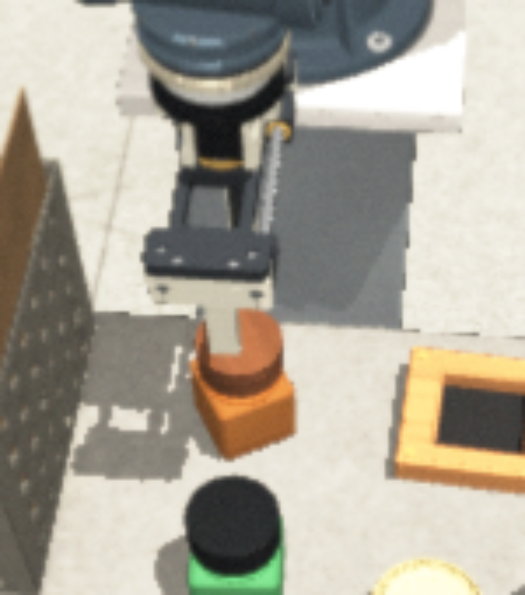

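The fingertips straddle the cap (scene midpoint about 408,196, against a projected 409,193), and the crate is clear. I go down and grip.

carry_out:
  moves:
    - {"linear": [0,0,3],"twist": 0,"fingers": 1}
    - {"linear": [0,0,3],"twist": 0,"fingers": 1}
    - {"linear": [0,0,1.6],"twist": 0,"fingers": 1}
    - {"linear": [0,0,0],"twist": 0,"fingers": 1}
    - {"linear": [0,0,0],"twist": 0,"fingers": 1}
  squeeze: 35

```text
time: 2.45
ee_pos: [0.5089, -0.0009, 0.096]
eef_rot: [[-0.0, 1.0, 0.002], [1.0, 0.0, -0.0], [-0.0, 0.002, -1.0]]
ft_force: [0.4, -0.4, -0.1]
width: 0.0926
```

carry_out:
  moves:
    - {"linear": [0,0,0],"twist": 0,"fingers": -1}
    - {"linear": [0,0,0],"twist": 0,"fingers": -1}
    - {"linear": [0,0,0],"twist": 0,"fingers": -1}
    - {"linear": [0,0,0],"twist": 0,"fingers": -1}
    - {"linear": [0,0,0],"twist": 0,"fingers": -1}

```text
time: 2.95
ee_pos: [0.5084, -0.001, 0.095]
eef_rot: [[0.0, 1.0, 0.001], [1.0, -0.0, -0.0], [-0.0, 0.001, -1.0]]
ft_force: [1.1, -0.2, 0.3]
width: 0.0617
```

carry_out:
  moves:
    - {"linear": [0,0,-1],"twist": 0,"fingers": -1}
    - {"linear": [0,0,-2],"twist": 0,"fingers": -1}
    - {"linear": [0,0,-2.5],"twist": 0,"fingers": -1}
    - {"linear": [0,0,-2.5],"twist": 0,"fingers": -1}
    - {"linear": [0,0,0],"twist": 0,"fingers": -1}

```text
time: 3.45
ee_pos: [0.5091, -0.001, 0.1774]
eef_rot: [[-0.0, 1.0, 0.005], [1.0, 0.0, -0.0], [-0.0, 0.005, -1.0]]
ft_force: [0.1, 0.2, -4.5]
width: 0.0617
```

carry_out:
  moves:
    - {"linear": [3,0,0],"twist": 0,"fingers": -1}
    - {"linear": [3,0,0],"twist": 0,"fingers": -1}
    - {"linear": [3,0,0],"twist": 0,"fingers": -1}
    - {"linear": [3,0,0],"twist": 0,"fingers": -1}
    - {"linear": [3,0,0],"twist": 0,"fingers": -1}

```text
time: 3.95
ee_pos: [0.5071, 0.1501, 0.1732]
eef_rot: [[0.0, 1.0, -0.002], [1.0, -0.0, -0.0], [-0.0, -0.002, -1.0]]
ft_force: [0.7, -0.3, -4.9]
width: 0.0619
```

carry_out:
  moves:
    - {"linear": [2.9,-0.5,0],"twist": 0,"fingers": -1}
    - {"linear": [0,0,0],"twist": 0.12,"fingers": -1}
    - {"linear": [0,0,0],"twist": 0.12,"fingers": -1}
    - {"linear": [0,0,0],"twist": 0.12,"fingers": -1}
    - {"linear": [0,0,0],"twist": 0.12,"fingers": -1}

```text
time: 4.45
ee_pos: [0.5021, 0.1779, 0.1731]
eef_rot: [[0.466, 0.885, -0.002], [0.885, -0.466, -0.001], [-0.002, -0.002, -1.0]]
ft_force: [0.5, 0.3, -4.7]
width: 0.062
```

carry_out:
  moves:
    - {"linear": [0,0,0],"twist": 0.11,"fingers": -1}
    - {"linear": [0,0,0],"twist": 0,"fingers": -1}
    - {"linear": [0,0,0],"twist": 0,"fingers": -1}
    - {"linear": [0,0,0],"twist": 0,"fingers": -1}
    - {"linear": [0,0,0],"twist": 0,"fingers": -1}

```text
time: 4.95
ee_pos: [0.5029, 0.178, 0.1744]
eef_rot: [[0.555, 0.832, -0.0], [0.832, -0.555, -0.0], [-0.0, -0.0, -1.0]]
ft_force: [-0.5, 0.6, -3.6]
width: 0.0616
```

Run:
```python
from h import *
s=observe();print(s["ee_pos"],s["eef_rot"].round(3).tolist(),s["qvel"].round(3),s["joint_pos"].round(2))
for n in ["scene","side","wrist"]:
    c=capture(n);cv2.imwrite(f"pics/{n}5.png",c["color"][:,:,::-1]);np.savez(n+"5.npz",**c)
```

```text
[0.50287055 0.17798902 0.17442068] [[0.555, 0.832, -0.0], [0.832, -0.555, -0.0], [-0.0, -0.0, -1.0]] [-0.001 -0.001 -0.003  0.     0.002  0.007] [0.25 0.4  1.76 0.   0.98 0.84]
```

View pics/scene5.png

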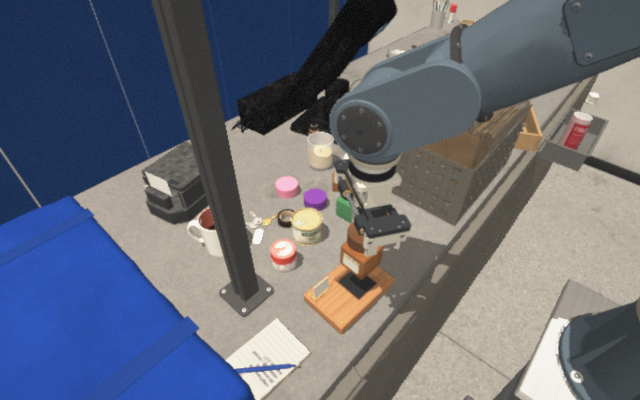

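View pics/wrist5.png

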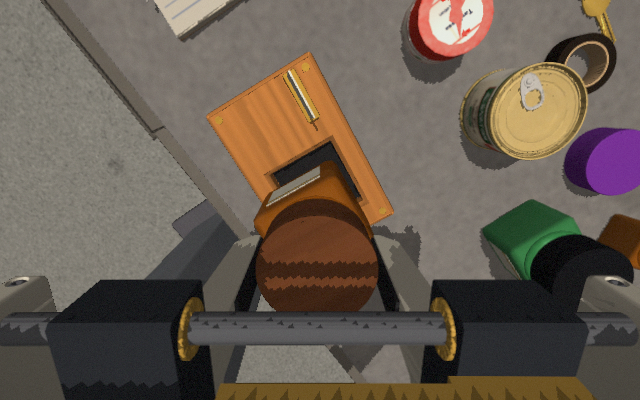

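View pics/side5.png

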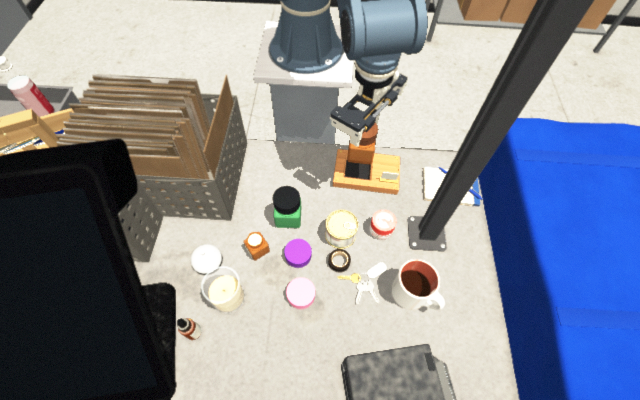

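The wrist view shows the jar hanging level under the jaws (cap at 317,260) with the well just beyond it (320,170). I measure both yaws from this one image.

Run:
```python
from h import *
s=observe();c=load("wrist5.npz");M=T(c,s);P=cloud(c,M);Z=P[:,:,2];col=c["color"].astype(int)
near=(np.hypot(P[:,:,0]-.503,P[:,:,1]-.178)<.07)&(col[:,:,0]>col[:,:,2]*1.3)
for z in (.178,):
    m=near&(abs(Z-z)<.006);q=P[m];print("cap",len(q),np.median(q[:,2]),cv2.minEnclosingCircle(q[:,:2].astype(np.float32)))
m=near&(abs(Z-.139)<.004);q=P[m];print("sh",len(q),np.median(q[:,2]),cv2.minAreaRect(q[:,:2].astype(np.float32)))
m=(abs(Z-.026)<.003)&(abs(P[:,:,1]-.2)<.12)&(abs(P[:,:,0]-.5)<.09)&(col[:,:,0]>col[:,:,2]*1.5)
q=P[m][:,:2];h=cv2.convexHull(q.astype(np.float32))
print("stand",cv2.minAreaRect(q.astype(np.float32)))
cv2.imwrite("pics/w5c.png",cv2.resize(c["color"][130:270,220:420,::-1],None,fx=4,fy=4))
```

```text
cap 10325 0.17870749809765696 ((0.5025663375854492, 0.17861992120742798), 0.03225553780794144)
sh 1491 0.13835161278724845 ((0.5116448402404785, 0.19469548761844635), (0.03914344683289528, 0.07349802553653717), 56.294639587402344)
stand ((0.5046642422676086, 0.20217618346214294), (0.16936156153678894, 0.10971877723932266), 85.80066680908203)
```

View pics/w5c.png

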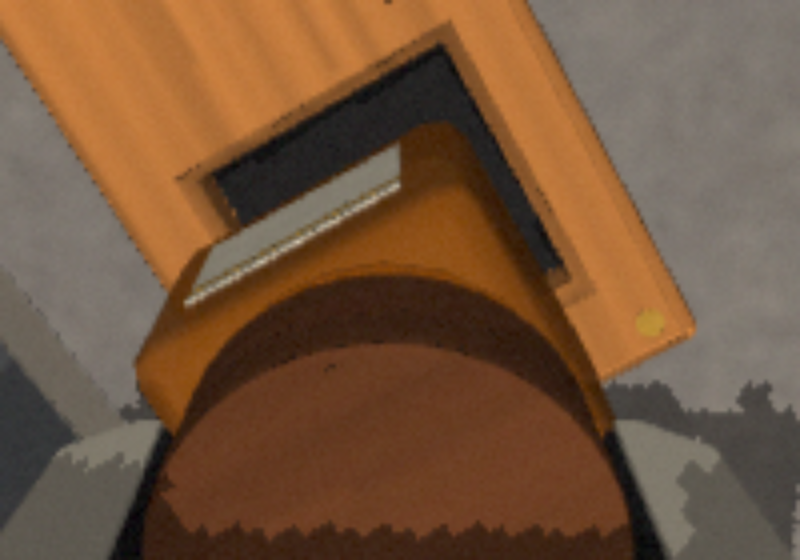

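Run:
```python
from h import *
s=observe();c=load("wrist5.npz");M=T(c,s)
for nm,a,b,z in [("label near",(187,304),(400,184),.135),("label far",(240,230),(395,146),.1),("well back",(215,170),(440,45),.024),("well right",(440,45),(565,270),.024),("well-dark r",(452,90),(560,265),.008)]:
    p=onplane(c,np.array([a,b])/4+[220,130],M,z);d=p[1]-p[0];print(nm,p.round(4)[:,:2].tolist(),np.degrees(np.arctan2(d[1],d[0])))
```

```text
label near [[0.4881, 0.2111], [0.5257, 0.2086]] -3.6989213721499627
label far [[0.4929, 0.2104], [0.5244, 0.2077]] -4.893552830110069
well back [[0.4774, 0.2132], [0.538, 0.2082]] -4.729943248672665
well right [[0.538, 0.2082], [0.5337, 0.1457]] -93.9630167120383
well-dark r [[0.5339, 0.1953], [0.5325, 0.1421]] -91.51111931348302
```

Jar yaw is within about 1° of the well's and the position within about 0.5 mm. I lower it.

carry_out:
  moves:
    - {"linear": [0,0,2],"twist": 0,"fingers": -1}
    - {"linear": [0,0,2],"twist": 0,"fingers": -1}
    - {"linear": [0,0,1],"twist": 0,"fingers": -1}
    - {"linear": [0,0,0.6],"twist": 0,"fingers": -1}
    - {"linear": [0,0,0],"twist": 0,"fingers": -1}

```text
time: 5.6
ee_pos: [0.5029, 0.178, 0.1183]
eef_rot: [[0.556, 0.831, -0.001], [0.831, -0.556, -0.0], [-0.001, -0.0, -1.0]]
ft_force: [-1.1, -0.1, -4.7]
width: 0.0618
```

carry_out:
  moves:
    - {"linear": [0,0,0.4],"twist": 0,"fingers": -1}
    - {"linear": [0,0,0.4],"twist": 0,"fingers": -1}
    - {"linear": [0,0,0.4],"twist": 0,"fingers": -1}
    - {"linear": [0,0,0.2],"twist": 0,"fingers": -1}
    - {"linear": [0,0,0],"twist": 0,"fingers": -1}

```text
time: 6.1
ee_pos: [0.5028, 0.178, 0.1044]
eef_rot: [[0.556, 0.831, -0.0], [0.831, -0.556, -0.0], [-0.0, -0.0, -1.0]]
ft_force: [-0.3, 0.0, -4.4]
width: 0.0617
```

carry_out:
  moves:
    - {"linear": [0,0,0.1],"twist": 0,"fingers": -1}
    - {"linear": [0,0,0.1],"twist": 0,"fingers": -1}
    - {"linear": [0,0,0],"twist": 0,"fingers": -1}
    - {"linear": [0,0,0],"twist": 0,"fingers": -1}

```text
time: 6.5
ee_pos: [0.5033, 0.1781, 0.103]
eef_rot: [[0.556, 0.831, 0.001], [0.831, -0.556, 0.0], [0.001, 0.001, -1.0]]
ft_force: [1.2, 0.7, -1.2]
width: 0.0619
```

carry_out:
  moves:
    - {"linear": [0,0,0],"twist": 0,"fingers": 1}
    - {"linear": [0,0,0],"twist": 0,"fingers": 1}
    - {"linear": [0,0,0],"twist": 0,"fingers": 1}
    - {"linear": [0,0,0],"twist": 0,"fingers": 1}

```text
time: 6.9
ee_pos: [0.503, 0.178, 0.1027]
eef_rot: [[0.556, 0.831, 0.0], [0.831, -0.556, -0.0], [-0.0, 0.0, -1.0]]
ft_force: [-0.6, 0.5, 0.5]
width: 0.0893
```

```bash
cat > chk.py <<'E'
from h import *
import sys
n=sys.argv[1];zc=float(sys.argv[2])
s=observe();print(s["ee_pos"].round(4),s["ft_force"].round(1),s["width"],s["joint_pos"].round(3))
out=[]
for k in ["scene","side","wrist"]:
    c=capture(k);M=T(c,s);P=cloud(c,M);Z=P[:,:,2];col=c["color"].astype(int)
    near=(np.hypot(P[:,:,0]-.503,P[:,:,1]-.178)<.045)&(col[:,:,0]>col[:,:,2]*1.3)&(c["depth"]>0)
    m=near&(abs(Z-zc)<.006);q=P[m]
    if len(q):print(k,"cap",len(q),np.median(q[:,2]).round(4),cv2.minEnclosingCircle(q[:,:2].astype(np.float32)))
    m=near&(abs(Z-.068)<.005);q=P[m]
    if len(q)>5:print("  sh",len(q),np.median(q[:,2]).round(4))
    u,v=project(c,M,[.503,.178,.07])[0].astype(int);u=np.clip(u,100,540);v=np.clip(v,75,325)
    out.append(cv2.resize(c["color"][v-75:v+75,u-100:u+100,::-1],None,fx=2,fy=2))
cv2.imwrite(f"pics/{n}.png",np.hstack([out[0],out[1]]));cv2.imwrite(f"pics/{n}w.png",c["color"][:,:,::-1])
E
python3 chk.py placed .107
```

```text
[0.503  0.178  0.1027] [-0.6  0.5  0.5] 0.08928497160610542 [ 0.253  0.508  1.807 -0.     0.827  0.843]
scene cap 179 0.1055 ((0.5072565078735352, 0.18235063552856445), 0.030403973534703255)
  sh 139 0.066
side cap 146 0.1066 ((0.5044378042221069, 0.1797303706407547), 0.03101116605103016)
  sh 89 0.0669
wrist cap 10315 0.1071 ((0.5026149749755859, 0.17745541036128998), 0.031341224908828735)
  sh 1586 0.0666
```

View pics/placed.png

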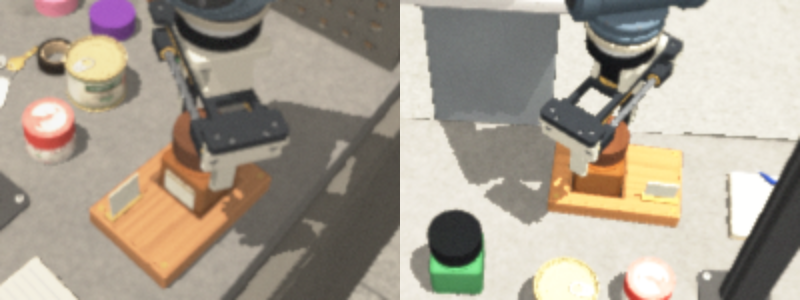

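View pics/placedw.png

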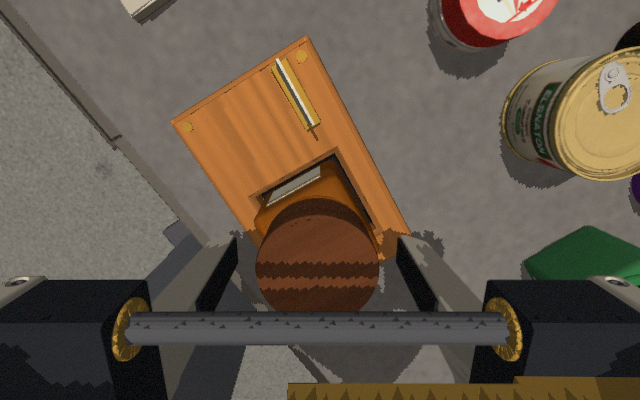

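The cap top reads 0.107 m in the wrist depth, as it should with the jar fully seated, and the views show the jar down in the well and upright. I turn the open jaws clockwise first to gain range, then re-grip.

carry_out:
  moves:
    - {"linear": [0,0,0],"twist": 0.12,"fingers": 1}
    - {"linear": [0,0,0],"twist": 0.12,"fingers": 1}
    - {"linear": [0,0,0],"twist": 0.12,"fingers": 1}
    - {"linear": [0,0,0],"twist": 0.12,"fingers": 1}
    - {"linear": [0,0,0],"twist": 0.12,"fingers": 1}
  squeeze: 40

```text
time: 7.55
ee_pos: [0.503, 0.178, 0.1026]
eef_rot: [[0.93, 0.367, 0.0], [0.367, -0.93, -0.0], [0.0, 0.0, -1.0]]
ft_force: [-0.1, -0.0, 0.1]
width: 0.0931
```

carry_out:
  moves:
    - {"linear": [0,0,0],"twist": 0,"fingers": 1}
    - {"linear": [0,0,0],"twist": 0,"fingers": -1}
    - {"linear": [0,0,0],"twist": 0,"fingers": -1}
    - {"linear": [0,0,0],"twist": 0,"fingers": -1}
    - {"linear": [0,0,0],"twist": 0,"fingers": -1}

```text
time: 8.05
ee_pos: [0.503, 0.178, 0.1026]
eef_rot: [[0.928, 0.373, -0.0], [0.373, -0.928, 0.0], [-0.0, -0.0, -1.0]]
ft_force: [0.2, 0.4, 0.2]
width: 0.0656
```

carry_out:
  moves:
    - {"linear": [0,0,0],"twist": 0,"fingers": -1}
    - {"linear": [0,0,0],"twist": -0.08,"fingers": -1}
    - {"linear": [0,0,0],"twist": -0.08,"fingers": -1}
    - {"linear": [0,0,0],"twist": -0.08,"fingers": -1}
    - {"linear": [0,0,0],"twist": -0.08,"fingers": -1}

```text
time: 8.55
ee_pos: [0.5031, 0.1781, 0.1027]
eef_rot: [[0.762, 0.647, 0.0], [0.647, -0.762, 0.0], [0.0, -0.0, -1.0]]
ft_force: [1.2, -0.2, 1.0]
width: 0.0614
```

```bash
python3 chk.py tw1 .107; python3 -c "
from rig import observe;s=observe();print(s['moment'])"
```

```text
[0.5031 0.1781 0.1027] [ 1.2 -0.2  1. ] 0.06139609896378563 [0.253 0.508 1.807 0.    0.827 1.12 ]
scene cap 1 0.104 ((0.517419159412384, 0.20652009546756744), 9.999999747378752e-05)
  sh 127 0.0658
side cap 247 0.1066 ((0.5044901371002197, 0.18129530549049377), 0.030609793961048126)
  sh 112 0.0668
wrist cap 10384 0.1071 ((0.5028592348098755, 0.17769894003868103), 0.031793538480997086)
  sh 1463 0.0665
[0.07833324 0.009141   0.14462816]
```

View pics/tw1w.png

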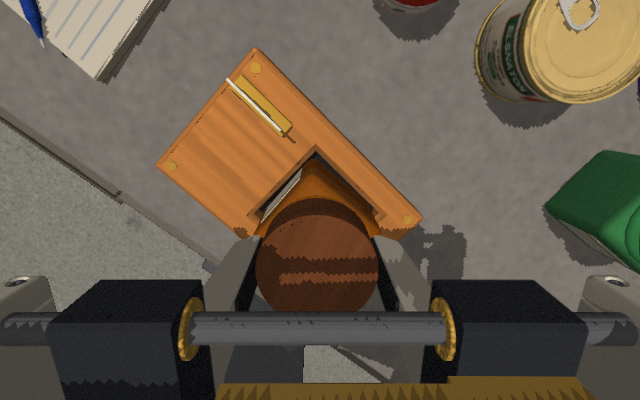

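The cap turns with the jaws while the jar stays put in the well (wrist view: cap 317,260; label edge still parallel to the well edge). I carry on unscrewing.

carry_out:
  moves:
    - {"linear": [0,0,0],"twist": -0.12,"fingers": -1}
    - {"linear": [0,0,0],"twist": -0.12,"fingers": -1}
    - {"linear": [0,0,0],"twist": -0.12,"fingers": -1}
    - {"linear": [0,0,0],"twist": -0.12,"fingers": -1}
    - {"linear": [0,0,0],"twist": -0.12,"fingers": -1}

```text
time: 9.2
ee_pos: [0.5036, 0.1782, 0.1033]
eef_rot: [[0.264, 0.964, 0.002], [0.964, -0.264, 0.0], [0.001, 0.001, -1.0]]
ft_force: [0.4, 0.3, 7.0]
width: 0.0618
```

carry_out:
  moves:
    - {"linear": [0,0,0],"twist": -0.12,"fingers": -1}
    - {"linear": [0,0,0],"twist": -0.12,"fingers": -1}
    - {"linear": [0,0,0],"twist": -0.12,"fingers": -1}
    - {"linear": [0,0,0],"twist": -0.12,"fingers": -1}
    - {"linear": [0,0,0],"twist": -0.12,"fingers": -1}

```text
time: 9.7
ee_pos: [0.5036, 0.1782, 0.1033]
eef_rot: [[-0.326, 0.945, 0.002], [0.945, 0.326, 0.0], [-0.0, 0.002, -1.0]]
ft_force: [0.1, -0.3, 6.6]
width: 0.0615
```

```bash
python3 chk.py tw2 .108; python3 -c "
from rig import observe;s=observe();print(s['moment'])"
```

```text
[0.5036 0.1782 0.1033] [ 0.1 -0.3  6.6] 0.061451632699396776 [ 0.253  0.507  1.806  0.     0.827 -0.08 ]
scene cap 622 0.1064 ((0.5017236471176147, 0.17905621230602264), 0.03190048411488533)
  sh 194 0.066
side cap 132 0.1073 ((0.5058528780937195, 0.16836783289909363), 0.029382556676864624)
  sh 105 0.0666
wrist cap 10350 0.1078 ((0.5023283362388611, 0.17868536710739136), 0.032371100038290024)
  sh 1571 0.0668
[0.05993642 0.05128399 0.05846727]
```

View pics/tw2w.png

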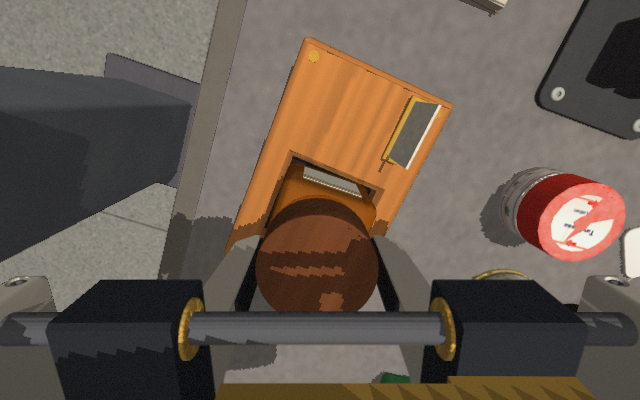

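The cap follows the jaws, the jar has not moved, and the seal spring pushes up with about 7 N. 1.52 rad is done and about 0.75 remains.

carry_out:
  moves:
    - {"linear": [0,0,0],"twist": -0.12,"fingers": -1}
    - {"linear": [0,0,0],"twist": -0.12,"fingers": -1}
    - {"linear": [0,0,0],"twist": -0.12,"fingers": -1}
    - {"linear": [0,0,0],"twist": -0.12,"fingers": -1}
    - {"linear": [0,0,0],"twist": -0.12,"fingers": -1}

```text
time: 10.35
ee_pos: [0.5036, 0.1782, 0.1033]
eef_rot: [[-0.803, 0.596, 0.002], [0.596, 0.803, 0.0], [-0.001, 0.001, -1.0]]
ft_force: [0.2, 1.0, 6.4]
width: 0.0614
```

carry_out:
  moves:
    - {"linear": [0,0,0],"twist": -0.12,"fingers": -1}
    - {"linear": [0,0,0],"twist": 0,"fingers": -1}
    - {"linear": [0,0,0],"twist": 0,"fingers": -1}

```text
time: 10.65
ee_pos: [0.5036, 0.1782, 0.1033]
eef_rot: [[-0.866, 0.499, 0.002], [0.499, 0.866, 0.0], [-0.001, 0.001, -1.0]]
ft_force: [-0.8, -0.5, 6.6]
width: 0.0613
```

```bash
python3 chk.py tw3 .108; python3 -c "
from rig import observe;s=observe();print(s['moment'])"
```

```text
[0.5036 0.1782 0.1033] [-0.8 -0.5  6.6] 0.06134102262111641 [ 0.253  0.507  1.806 -0.     0.827 -0.795]
scene cap 526 0.1063 ((0.4989781379699707, 0.18004539608955383), 0.031290169805288315)
  sh 190 0.0658
side cap 383 0.1073 ((0.5027845501899719, 0.1780548393726349), 0.031661178916692734)
  sh 133 0.0669
wrist cap 10371 0.1078 ((0.5013226270675659, 0.17789578437805176), 0.03232402354478836)
  sh 1612 0.0667
[ 0.00968461 -0.00179401  0.06609401]
```

View pics/tw3w.png

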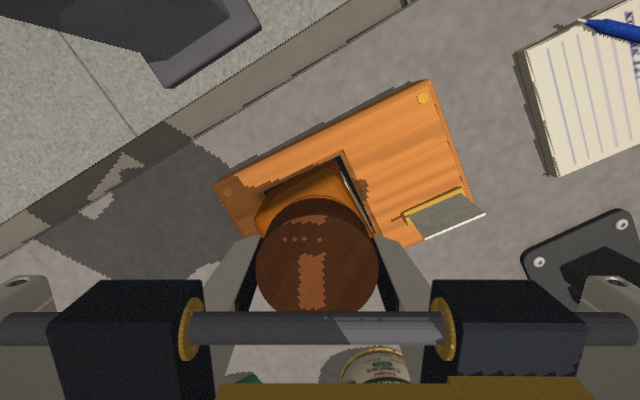

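The jaws have turned 2.24 rad, about 2.15 rad relative to the jar after its slack. I lift slowly and watch the jar.

carry_out:
  moves:
    - {"linear": [0,0,-0.2],"twist": 0,"fingers": -1}
    - {"linear": [0,0,-0.3],"twist": 0,"fingers": -1}
    - {"linear": [0,0,-0.3],"twist": 0,"fingers": -1}
    - {"linear": [0,0,0],"twist": 0,"fingers": -1}

```text
time: 11.2
ee_pos: [0.503, 0.178, 0.1109]
eef_rot: [[-0.867, 0.498, 0.0], [0.498, 0.867, 0.0], [-0.0, 0.0, -1.0]]
ft_force: [-0.7, -0.2, -1.5]
width: 0.0618
```

```bash
python3 chk.py up1 .115
```

```text
[0.503  0.178  0.1109] [-0.7 -0.2 -1.5] 0.06175032443882867 [ 0.253  0.494  1.803 -0.     0.844 -0.797]
scene cap 536 0.114 ((0.5002572536468506, 0.1792054921388626), 0.03141817823052406)
  sh 249 0.0668
side cap 386 0.1149 ((0.5046675205230713, 0.17638005316257477), 0.03170200064778328)
  sh 158 0.0676
wrist cap 10374 0.1153 ((0.5004199743270874, 0.1781196892261505), 0.03241345286369324)
  sh 1735 0.0672
```

View pics/up1.png

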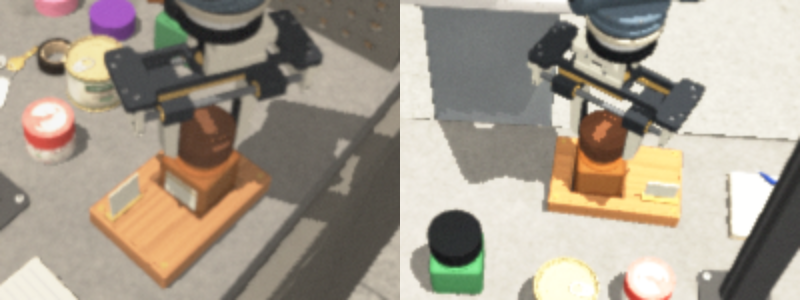

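The wrist force is only -1.5 N (cap weight) and the jar's shoulder is still at about 0.067 m, so the thread has let go. I lift the cap to about 3 cm clear.

carry_out:
  moves:
    - {"linear": [0,0,-0.7],"twist": 0,"fingers": -1}
    - {"linear": [0,0,-0.7],"twist": 0,"fingers": -1}
    - {"linear": [0,0,-0.7],"twist": 0,"fingers": -1}
    - {"linear": [0,0,-0.7],"twist": 0,"fingers": -1}
    - {"linear": [0,0,-0.7],"twist": 0,"fingers": -1}

```text
time: 11.85
ee_pos: [0.5031, 0.1781, 0.1464]
eef_rot: [[-0.867, 0.498, 0.0], [0.498, 0.867, 0.0], [-0.0, 0.0, -1.0]]
ft_force: [0.3, -0.5, -1.2]
width: 0.0616
```

carry_out:
  moves:
    - {"linear": [0,0,0],"twist": 0,"fingers": -1}
    - {"linear": [0,0,0],"twist": 0,"fingers": -1}
    - {"linear": [0,0,0],"twist": 0,"fingers": -1}
    - {"linear": [0,0,0],"twist": 0,"fingers": -1}
    - {"linear": [0,0,0],"twist": 0,"fingers": -1}

```text
time: 12.35
ee_pos: [0.5029, 0.178, 0.1454]
eef_rot: [[-0.867, 0.498, -0.0], [0.498, 0.867, -0.0], [0.0, -0.0, -1.0]]
ft_force: [0.1, -0.8, -1.1]
width: 0.0614
```

```bash
python3 chk.py up2 .150;python3 -c "
from rig import observe;s=observe();print(s['qvel'].round(4))"
```

```text
[0.5029 0.178  0.1454] [ 0.1 -0.8 -1.1] 0.06136956935878176 [ 0.253  0.442  1.781 -0.     0.919 -0.797]
scene cap 589 0.1485 ((0.4989608824253082, 0.17879803478717804), 0.03168438747525215)
  sh 304 0.0669
side cap 427 0.1495 ((0.5019853711128235, 0.17804543673992157), 0.03250664472579956)
  sh 190 0.0676
wrist cap 10369 0.1498 ((0.5003138780593872, 0.1778593808412552), 0.03236819803714752)
  sh 1723 0.0673
[-0.0004 -0.0015 -0.0007  0.0001 -0.0004 -0.0008]
```

View pics/up2.png

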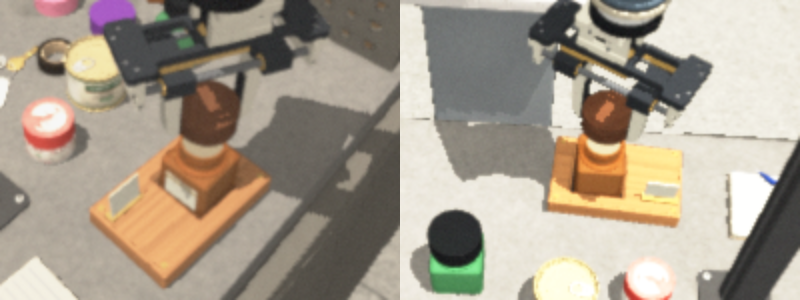

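View pics/up2w.png

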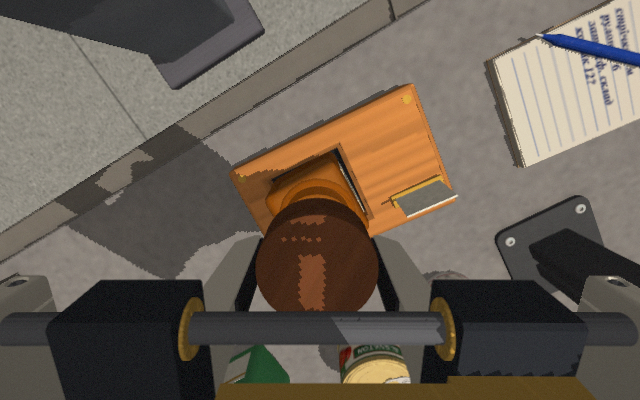

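The cap is off and held level. Its lower edge is at about 0.122 m and the jar rim at 0.092 m, so it is about 30 mm clear. The jar is seated, the cap is centred and the arm is still.

```bash
python3 -c "
from rig import job_done;print(job_done())"
```

```text
the job is handed in; nothing more can be done
None
```

I stood the amber jar in the stand's well with its cap on, then unscrewed the cap and lifted it straight off. I handed in at about 12.5 s with the cap still in the gripper; no verdict is reported.

**Unscrewing:** The jaws turned about 2.24 rad counter-clockwise in one grasp. You suggested two or more, but I turned the open jaws clockwise first, so the last joint had enough range. I did not measure the cap's turn relative to the jar directly. The release showed as only about 1 N of load (the cap's weight) while the jar stayed down.

**Last checks:**
- **Cap:** Its top is at 0.150 m, so its lower edge is about 30 mm above the rim. It is level, the grip is holding (61 mm opening) and joint speeds are about zero.
- **Centring:** The wrist view puts the cap within about 3 mm of the well centre and the scene camera within about 4 mm, a disagreement in line with the calibration error.
- **Jar:** Its shoulder reads 0.067–0.068 m against a nominal 0.068 m, so it is fully down and upright.
- **Bystanders:** I did not touch the green jar, the tin or the pot, and they look unmoved in the pictures. I did not re-measure their positions.

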